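# Push the drip tray home under the chain-oil canister stand

### The job

Push the red drip tray along the table, with the white jug standing in it, in under the low front bar of the canister stand until it is fully home against the stand's rear bar and square in the stand, so that the jug stands upright under the tap. Use only the fingertips or the outside of the fingers on the tray and push gently: do not grip, lift or tip the tray, do not ram it, and do not touch the jug. Do not knock the stand, leave the other things on the table where they are, and finish clear of everything.

Things in the scene. Friction and masses are not known exactly. Their poses are not given: they have to be found in the camera images.
- tray: Red sheet-metal drip tray, open on top, loose, 0.4 to 0.75 kg, 320 mm long (its x) by 130 wide (y) by 25 high; walls and floor 3 mm. Origin: centre of its underside, z up. Its +x end goes in first. It starts wholly outside, in front of the stand, up to 35 mm off line and 15 degrees askew.
- tray_outer_end (a point): Middle of the tray's outer (-x) end face, 12 mm above its underside: the end that stays outside the stand.
- jug: White plastic jug standing loose on the tray's floor, on its long centre line, about 80 mm from the tray's middle towards the outer end. Outside diameter about 60 mm, height 65 mm (top 68 mm above the table), its handle points roughly to the tray's outer end and reaches 66 mm from the axis, 0.12 kg. Origin: centre of its underside.
- stand: Grey steel stand, screwed to the table, with a dark green canister (245 x 190 x 145 mm) lying on it, top 257 mm above the table. Origin: on the table under the middle of the low front bar's front face; +x points into the stand, the tap side is -x, y across. Skids and legs from x = 0 to 200 mm leave 154 mm clear width. Canister handle reaches x = -41 mm, over 210 mm up.
- front_bar (a point): Middle of the lower front edge of the stand's low front bar, 31 mm above the table (6 mm headroom over the tray; the stand leaves it 12 mm either side); the bar is 6 mm thick and 22 mm high.
- rear_stop (a point): Middle of the front face of the stand's rear bar, at x = 180 mm of the stand, 22 mm above the table (bar from 6 to 38 mm). The tray is home when its inner end touches it: the tray's origin is then at x = 20 mm, y = 0 of the stand and its outer end 140 mm out in front of the front bar.
- tap_spout (a point): Middle of the mouth of the white tap's spout, 106 mm above the table, 60 mm out in front of the front bar (x = -60 mm, y = 0 of the stand). The tap reaches out to x = -70 mm; its red handle is on top, up to 188 mm above the table.
- coupling: Aluminium hose coupling standing on the table, 72 mm diameter over the rim (84 mm over two lugs), about 54 mm high, 0.32 kg. Origin: centre of its underside. To be left alone.
- grease_tin: Round steel grease tin with yellow label, 70 mm diameter, 70 mm high, 0.3 kg. Origin: centre of its underside. To be left alone.
- oil_bottle: Orange plastic bottle with black cap, 52 mm diameter, 115 mm high, 0.2 kg. Origin: centre of its underside. To be left alone.
There are look-alikes about, which are no part of the job. Leave any purple or turquoise look-alike of the jug alone.

How it is judged:
At the end, for the whole second after the job is handed in: The tray lies flat on the table, at rest, its inner end within 8 mm of the stand's rear bar, between the skids (within 14 mm of the centre line) and square to the stand within 0.08 rad; the jug stands upright on the tray's floor with its axis within 22 mm of the tap's spout seen from above (x of tray in the frame of stand between 0.012 and 0.024 m and y of tray in the frame of stand between -0.014 and 0.014 m and angle between the x axis of tray and the x axis of stand, either way round below 0.08 rad and angle between tray's own z axis and vertical below 0.03 rad and height (world z) of tray below 0.004 m and linear speed of each of tray, jug below 0.01 m/s and horizontal distance between jug and tap_spout below 0.022 m and angle between jug's own z axis and vertical below 0.06 rad and z of jug in the frame of tray below 0.008 m); the robot touches nothing.
It fails at once if the tray is lifted or tipped (origin more than 8 mm up or tilt above 0.05 rad) (height (world z) of tray above 0.008 m or angle between tray's own z axis and vertical above 0.05 rad).
It fails at once if the tray is gripped, shoved hard or rammed against the stand (more than 35 N) (contact force between the fingers and tray above 35 N or contact force between tray and stand above 35 N).
It fails at once if the jug is touched by the robot, tipped, or leaves the tray's floor (contact force between any of the fingers, the arm and jug above 0.5 N or angle between jug's own z axis and vertical above 0.25 rad or z of jug in the frame of tray above 0.015 m).
It fails at once if the robot knocks the stand, canister or tap (more than 10 N) (contact force between any of the fingers, the arm and stand above 10 N).
It fails at once if another thing on the table is moved by more than 20 mm (distance of any of coupling, grease_tin, oil_bottle from where it was at the start of the episode above 0.02 m).
It also fails if it takes over 64 s, if anything falls off the work surface, if the arm or the gripper's body presses on something with over 40 N, if the wrist force passes 120 N, or if a joint passes its speed limit or range.

### The arm

A 6-joint arm with a two-finger parallel gripper is mounted at the origin on the work surface. World frame = base frame: x ahead of the robot, y to its left, z up, the work surface at z = 0. Lengths are in m, angles in rad, forces in N, time in s.
With the tool pointing down it reaches from about 0.325 to 1 m from the base axis. Payload 5.1 kg.
Tool frame: the origin (TCP) lies midway between the tips of the shut fingers; the grasp point (between the pads) lies 19 mm behind it; z points along the fingers, y is the line along which they close (so a half turn about z gives the same grasp; the last joint's range is limited). The gripper opens to 85 mm and grips with 20 to 120 N. Pads are 22 mm wide; open, the fingers measure 114 mm over their backs; the gripper's body (76 mm by 85 mm) begins 54 mm behind the grasp point. The pads swing forward as they close: fully open they stand 13 mm farther back than shut.
Start: joints at [1.06, 0.124, 1.65, -0, 1.367, -0.083], TCP at [0.27, 0.591, 0.231] pointing down, gripper open.
Joint ranges: [-2.61, 2.61], [-1.02, 2.33], [0.03, 2.71], [-1.35, 4.49], [0.32, 2.68], [-2.91, 2.91]. Speed limits (rad/s): [2.57, 2.57, 3.14, 3.14, 3.14, 3.14].

### API

Orientations are given as a rotation vector (axis times angle).
In Python, from station import observe, capture, get_calibration, close_job, find_in gives the robot as it stands. The module is installed in compiled form; this text tells all that it offers.
- The arm moves only by the tool drive_tool, never from a script. Its argument "deltas" is a list that holds one entry, the list of rows, each a list of 6 numbers: the shift along the world's x, y, z in cm, then the turn, a rotation vector about the world's x, y, z in units of 5 degrees (1.0 is 5 degrees). In form: [[[dx, dy, dz, wx, wy, wz], ...]]. A call has 1 to 10 rows; each row shifts and turns the commanded pose from where the row before left it; what a row does not reach is not made up. A row lasts 1/10 s, in which the tool goes at most 50 mm and 8.59 degrees, less where a joint would pass 70% of its speed; a pose out of reach is approached as far as the arm can. A call is refused whole if a number of a shift passes 5 or a number of a turn 1, either way. A call with a gripper value outside its range is refused whole. "gripper" is the opening, from -1 (shut) to 1 (fully open), set as the call begins (left out, the last holds). The fingers move at their own pace and stop on an object; "grip_force" is the grip in N (left out, the last holds). Time passes only in rows, so rows that do not move let the fingers close. It gives the time, the measured TCP pose, the force, the opening and the grip force at its end, in the units of the state.
- observe(): the state, without advancing time (a new reading comes with each control period).
- capture(name): name is "scene" or "top" or "wrist"; returns the picture (480x640x3 uint8, blue, green, red); there is no depth.
- get_calibration(name): a dict with "fovy" (degrees; the focal length in pixels is half the picture's height over the tangent of half this angle, whatever the lens; pixels are square), "cx", "cy" (the principal point, pixels), "cam_to_world" (4x4, takes a point from camera to world coordinates). Camera axes: x right, y down, z forward; pixel columns grow to the right and rows downward; lengths in m; the calibration is good to about 2 mm. A picture is of the moment at which its call begins: read the wrist's pose just before it. get_calibration takes no time and is no camera call; for the wrist camera it gives the pose at the moment of the call.
- close_job(): hands the job in; it is judged then, once.
Trained networks look in the newest picture that a camera, given by its name, has taken for a name from the list of things; names that differ only in an ending like _2 or _b are one class to them, and where a whole thing is asked for, a point or a joint stands for the part that bears it (a point fixed in the world has none). Each returns a list of dicts, best first, with "score" (0 to 1); they miss things now and then, are a little off and sometimes report something else, mostly with a low value. They report only what shows in the picture. A call takes as long as a camera call. They do not tell look-alikes from the thing itself.
- find_in(query, camera): "box" ([left, top, width, height] in pixels, round what is visible of it).
The state is a dict: "time": time; "joint_positions": joint angles; "dq": joint speeds; "joint_torque": joint torques, N m; "position": TCP position; "tool_rot": TCP orientation; "force": force on the tool from outside, world axes, zero at the start; "moment": the same for the moment, N m; "opening": finger opening in m; "gripper_force": force on a finger pad.
Only numpy, scipy, OpenCV 4.12 (cv2) and the standard library are available. Lean on these libraries where they do the work, as an engineer would, in place of code of your own. Each camera call takes 0.05 s, during which the arm holds its last target. There are 200 camera calls.

## Working session

There is one attempt and no reset: what is moved stays moved. The work goes in short steps, Python scripts to look and compute and a tool call to move; the robot and the scene stay as the last step left them, time stands still between calls to the robot, and variables do not carry over. Pictures are saved under pics/ and viewed, at most 10 in all, crops included, and the job is handed in when it is done.

Besides the shell and the picture viewer there is one more tool, called after "Request:" as name(argument=value, ...) on one line, values as JSON. drive_tool: Moves the arm, as the interface text tells. Its arguments: {"type":"object","properties":{"deltas":{"type":"array"},"gripper":{"type":"number"},"grip_force":{"type":"number"}},"required":["deltas"]}

```bash
mkdir -p pics; cat > h.py <<'E'
import numpy as np, cv2
from station import *
def ray(cam,u,v,z,cal=None):
    c=cal or get_calibration(cam); f=240/np.tan(np.radians(c['fovy'])/2)
    T=np.array(c['cam_to_world']); d=T[:3,:3]@np.array([(u-c['cx'])/f,(v-c['cy'])/f,1]); o=T[:3,3]
    return o+d*(z-o[2])/d[2]
def proj(cam,p):
    c=get_calibration(cam); f=240/np.tan(np.radians(c['fovy'])/2)
    T=np.array(c['cam_to_world']); q=T[:3,:3].T@(np.array(p)-T[:3,3]); return f*q[0]/q[2]+c['cx'],f*q[1]/q[2]+c['cy']
E
python3 - <<'E'
from h import *
for n in ("scene","top"):
    cv2.imwrite(f"pics/{n}1.png",capture(n))
    print(n,get_calibration(n)['fovy'],np.round(get_calibration(n)['cam_to_world'],3).tolist())
    for q in ("tray","jug","stand","coupling","grease_tin","oil_bottle"):
        print(q,[(np.round(r['box']).tolist(),round(r['score'],2)) for r in find_in(q,n)[:3]])
E
```

```text
scene 47.73668393999897 [[-0.566, 0.783, -0.257, 0.979], [0.824, 0.538, -0.178, 0.248], [-0.001, -0.313, -0.95, 1.542], [0.0, 0.0, 0.0, 1.0]]
tray [([262.0, 182.0, 105.0, 101.0], 0.61)]
jug [([279.0, 194.0, 29.0, 31.0], 0.84), ([238.0, 258.0, 18.0, 33.0], 0.78), ([316.0, 147.0, 26.0, 27.0], 0.76)]
stand [([358.0, 226.0, 129.0, 122.0], 0.7)]
coupling [([362.0, 318.0, 28.0, 31.0], 0.93)]
grease_tin [([184.0, 175.0, 27.0, 29.0], 0.74)]
oil_bottle [([226.0, 119.0, 20.0, 24.0], 0.85)]
top 45.06536710851483 [[0.004, -0.997, 0.073, 0.491], [-1.0, -0.003, 0.014, -0.029], [-0.014, -0.073, -0.997, 1.487], [0.0, 0.0, 0.0, 1.0]]
tray [([264.0, 204.0, 133.0, 80.0], 0.56)]
jug [([342.0, 147.0, 36.0, 31.0], 0.96), ([359.0, 310.0, 27.0, 41.0], 0.75), ([418.0, 296.0, 38.0, 32.0], 0.72)]
stand [([116.0, 186.0, 150.0, 97.0], 0.74)]
coupling [([195.0, 165.0, 32.0, 29.0], 0.64)]
grease_tin [([460.0, 195.0, 33.0, 28.0], 0.73)]
oil_bottle [([475.0, 283.0, 30.0, 17.0], 0.81)]
```

View pics/top1.png

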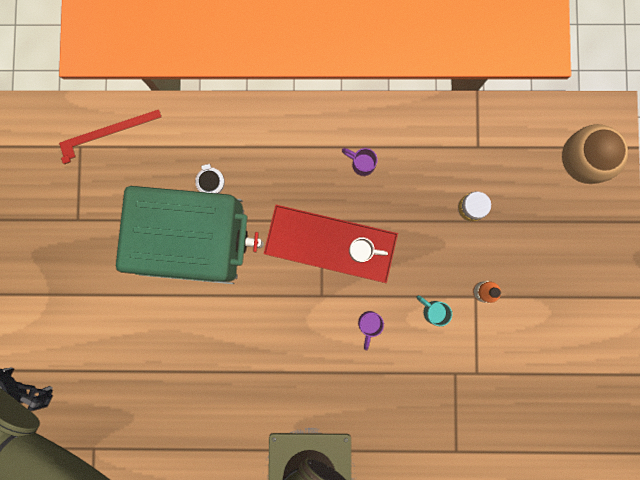

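View pics/scene1.png

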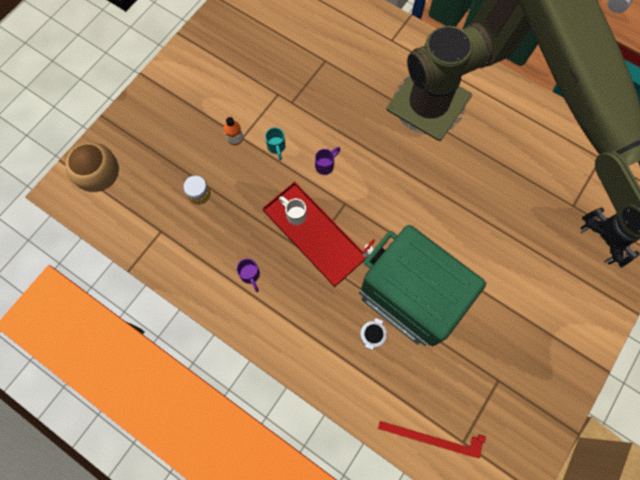

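The top view shows the red tray (corners about 276,206 / 397,234 / 386,282 / 264,254), the white jug at (361,250) with its handle to the right, and the green canister at left. The tap is at (252,242), so insertion goes along world +y. Next I measure the poses.

```bash
python3 - <<'E'
from h import *
im=cv2.imread("pics/top1.png"); hsv=cv2.cvtColor(im,cv2.COLOR_BGR2HSV)
H,S,V=cv2.split(hsv)
def big(m,x0,y0,x1,y1):
    k=np.zeros_like(m); k[y0:y1,x0:x1]=m[y0:y1,x0:x1]
    cs=cv2.findContours(k,0,cv2.CHAIN_APPROX_NONE)[0]; return max(cs,key=cv2.contourArea)
red=((((H<5)|(H>174))&(S>150)&(V>60))*255).astype(np.uint8)
t=big(red,262,195,410,295)
P=np.array([ray("top",u,v,.025)[:2] for u,v in t[:,0]],np.float32)
(c,s,a)=cv2.minAreaRect(P); print("tray",c,s,a, cv2.boxPoints((c,s,a)).round(3).tolist())
g=(((H>65)&(H<90)&(S>90))*255).astype(np.uint8)
t=big(g,100,170,262,300)
k=cv2.morphologyEx(cv2.drawContours(np.zeros_like(g),[t],-1,255,-1),cv2.MORPH_OPEN,np.ones((45,45)))
t=big(k,100,170,262,300)
for z in(.257,.24):
    P=np.array([ray("top",u,v,z)[:2] for u,v in t[:,0]],np.float32)
    r=cv2.minAreaRect(P); print("can",r,cv2.boxPoints(r).round(3).tolist())
for n,u,v,z in(("taphandle",257,242,.18),("jugtop",360,250,.068),("tin",478,205,.07),("oil",490,292,.11),("coup",209,180,.05),("purp1",364,161,.06),("purp2",371,323,.06),("turq",437,313,.06)): print(n,ray("top",u,v,z).round(3))
o=observe(); print(o['time'],o['position'],o['tool_rot'],o['opening'])
cv2.imwrite("pics/crop1.png",cv2.resize(im[170:300,100:420],None,fx=2.5,fy=2.5,interpolation=cv2.INTER_CUBIC))
c=get_calibration("wrist");print(np.round(c['cam_to_world'],3).tolist(),c['fovy'])
E
```

```text
tray (0.582374095916748, -0.0495748370885849) (0.31852099299430847, 0.12936042249202728) 76.8354263305664 [[0.4830000102519989, -0.1899999976158142], [0.609000027179718, -0.21899999678134918], [0.6819999814033508, 0.09099999815225601], [0.5559999942779541, 0.11999999731779099]]
can ((0.5735151767730713, 0.30095669627189636), (0.12011276930570602, 0.18626509606838226), 0.2173425406217575) [[0.5130000114440918, 0.39399999380111694], [0.5139999985694885, 0.20800000429153442], [0.6340000033378601, 0.20800000429153442], [0.6330000162124634, 0.39399999380111694]]
can ((0.5746610164642334, 0.30551856756210327), (0.12177278101444244, 0.1888393610715866), 0.2173485904932022) [[0.5130000114440918, 0.4000000059604645], [0.5139999985694885, 0.210999995470047], [0.6359999775886536, 0.210999995470047], [0.6349999904632568, 0.4000000059604645]]
taphandle [0.575 0.119 0.18 ]
jugtop [ 0.563 -0.122  0.068]
tin [ 0.674 -0.412  0.07 ]
oil [ 0.463 -0.426  0.11 ]
coup [0.739 0.256 0.05 ]
purp1 [ 0.786 -0.133  0.06 ]
purp2 [ 0.385 -0.149  0.06 ]
turq [ 0.41 -0.31  0.06]
0.7 [0.26968905 0.59142617 0.23138317] [-6.66881243e-01 -3.06998722e+00 -1.91711545e-04] 0.08525815587314517
[[0.415, 0.868, 0.271, 0.199], [0.91, -0.396, -0.125, 0.622], [-0.001, 0.299, -0.954, 0.373], [0.0, 0.0, 0.0, 1.0]] 65.6985587342899
```

View pics/crop1.png

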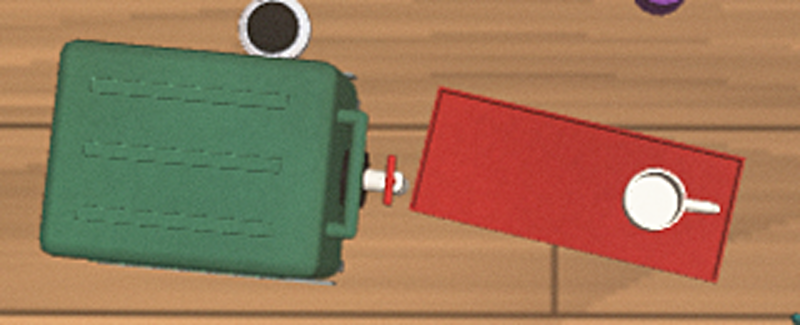

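```bash
python3 - <<'E'
from h import *
im=cv2.imread("pics/top1.png"); H,S,V=cv2.split(cv2.cvtColor(im,cv2.COLOR_BGR2HSV))
g=((H>65)&(H<90)&(S>90))
Z=.235
W=lambda u,v,z=Z: ray("top",u,v,z)[:2]
T=[];B=[]
for u in range(138,226,2):
    c=np.where(g[170:300,u])[0]+170; T.append(W(u,c[0])); B.append(W(u,c[-1]))
for n,A in(("T",T),("B",B)):
    A=np.array(A); k=np.polyfit(A[:,1],A[:,0],1); print(n,k, np.abs(np.polyval(k,A[:,1])-A[:,0]).max(), "x at y=.1:",np.polyval(k,.1),"y=.3",np.polyval(k,.3))
L=[W(np.where(g[v,100:200])[0][0]+100,v) for v in range(200,258,2)]
A=np.array(L);k=np.polyfit(A[:,0],A[:,1],1);print("rear",k,"y at x=.58",np.polyval(k,.58))
w=lambda x,y,z=.257: W(100+x/2.5,170+y/2.5,z)
for a,b in(((92,83),(290,102)),((85,150),(280,168)),((75,213),(265,235))): p,q=w(*a),w(*b); print(p.round(3),q.round(3),(p-q)[0]/(p-q)[1])
print("tap tip",w(404,182,.12),"handle ends",w(391,156,.185),w(389,204,.185), "canhandle",w(350,112,.215),w(342,236,.215))
E
```

```text
T [0.10987567 0.64372427] 0.022047736434277376 x at y=.1: 0.6547118386006012 y=.3 0.6766869726817181
B [0.00737224 0.50313457] 0.025006203174182673 x at y=.1: 0.5038717932154357 y=.3 0.5053462407104173
rear [-0.10541307  0.47385616] y at x=.58 0.41271657882643964
[0.652 0.37 ] [0.636 0.199] 0.09371436881781603
[0.595 0.374] [0.58  0.206] 0.08911242952458573
[0.54  0.381] [0.522 0.218] 0.11146743726656447
tap tip [0.57652528 0.11457922] handle ends [0.59596742 0.11977341] [0.55250573 0.12108876] canhandle [0.63254548 0.15316742] [0.52273642 0.15875522]
```

Request:
drive_tool(deltas=[[[0,0,4.5,0,0,0.57],[0,0,4.5,0,0,0.57],[0,0,4.5,0,0,0.56],[0,0,4.5,0,0,0.56],[2.6,-3.8,0,0,0,0],[2.6,-3.8,0,0,0,0],[2.6,-3.8,0,0,0,0],[2.6,-3.8,0,0,0,0],[2.6,-3.8,0,0,0,0],[2.6,-3.8,0,0,0,0]]], gripper=1)

```text
time: 1.7
position: [0.4263, 0.3618, 0.4116]
tool_rot: [0.361, 3.12, 0.001]
force: [0.8, 0.6, -1.1]
opening: 0.0854
gripper_force: 0.0
```

Request:
drive_tool(deltas=[[[2.6,-3.8,0,0,0,0],[2.6,-3.8,0,0,0,0],[2.6,-3.8,0,0,0,0],[2.6,-3.8,0,0,0,0],[2.6,-3.8,0,0,0,0],[2.6,-3.8,0,0,0,0],[2.6,-3.8,0,0,0,0],[2.6,-3.8,0,0,0,0],[2.6,-3.8,0,0,0,0],[2.6,-3.8,0,0,0,0]]])

```text
time: 2.7
position: [0.6865, -0.0184, 0.4115]
tool_rot: [0.362, 3.12, 0.0]
force: [0.1, 1.1, 0.2]
opening: 0.0857
gripper_force: 0.0
```

Request:
drive_tool(deltas=[[[0.5,0,-4.9,0,0,0],[0,0,-4.9,0,0,0],[0,0,-4.9,0,0,0],[0,0,-4.9,0,0,0],[0,0,-4.9,0,0,0],[0,0,-4.9,0,0,0],[0,0,-4.9,0,0,0],[0,0,-4.5,0,0,0],[0,0,-1.5,0,0,0],[0,0,-1.0,0,0,0]]])

```text
time: 3.7
position: [0.6899, -0.0165, -0.0033]
tool_rot: [-0.361, -3.118, 0.0]
force: [0.5, -0.3, 0.4]
opening: 0.0856
gripper_force: 0.0
```

```bash
python3 - <<'E'
from h import *
im=capture("top"); o=observe(); print(o['position'],o['force'])
a=cv2.resize(im[170:300,240:420],None,fx=4,fy=4,interpolation=cv2.INTER_CUBIC)
b=cv2.resize(capture("scene")[160:300,230:410],None,fx=4,fy=4,interpolation=cv2.INTER_CUBIC)
cv2.imwrite("pics/c2.png",cv2.resize(np.vstack([a,b]),None,fx=.55,fy=.55))
E
```

```text
[ 0.69021522 -0.01658673 -0.00322398] [-0.22766639 -0.48844853 -0.66595621]
```

View pics/c2.png

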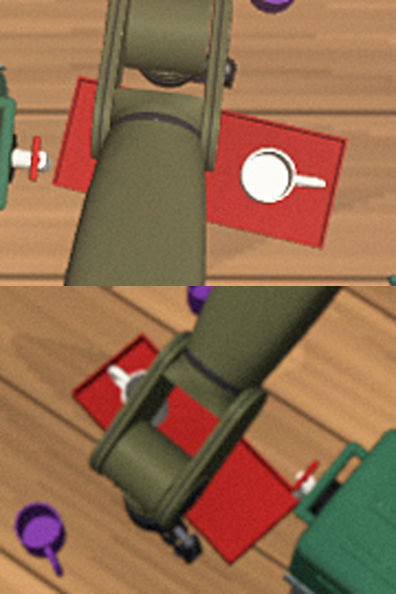

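Request:
drive_tool(deltas=[[[-0.5,0.1,0,0,0,0],[-0.5,0.1,0,0,0,0],[-0.3,0.05,0,0,0,0],[-0.2,0.05,0,0,0,0],[-0.2,0,0,0,0,0],[-0.2,0,0,0,0,0],[0,0,0,0,0,0]]])

```text
time: 4.5
position: [0.6714, -0.0136, -0.0017]
tool_rot: [-0.361, -3.12, 0.0]
force: [-0.2, 0.1, -0.5]
opening: 0.0855
gripper_force: 0.0
```

Request:
drive_tool(deltas=[[[-0.3,0.05,-0.05,0,0,0],[-0.2,0.1,-0.05,0,0,0.1],[-0.2,0.1,0,0,0,0.1],[-0.2,0.1,0,0,0,0.1],[-0.2,0.1,0,0,0,0.1],[-0.2,0.1,0,0,0,0.1],[-0.2,0.1,0,0,0,0.1],[-0.2,0.1,0,0,0,0.1]]])

```text
time: 5.3
position: [0.6547, -0.006, -0.0026]
tool_rot: [0.265, 3.13, -0.0]
force: [1.4, -0.2, -0.8]
opening: 0.0852
gripper_force: 1.0
```

Request:
drive_tool(deltas=[[[-0.2,0.1,0,0,0,0.1],[-0.2,0.1,0,0,0,0.1],[-0.2,0.1,0,0,0,0.1],[-0.2,0.1,0,0,0,0.1],[-0.2,0.1,0,0,0,0.1],[-0.2,0.1,0,0,0,0.1],[-0.2,0.1,0,0,0,0.1],[-0.2,0.1,0,0,0,0.1],[0,0,0,0,0,0]]])

```text
time: 6.2
position: [0.6384, 0.0021, -0.0026]
tool_rot: [-0.156, -3.137, -0.0]
force: [2.1, -0.3, -0.1]
opening: 0.0852
gripper_force: 0.6
```

```bash
cat >> h.py <<'E'
def tray(im,save=None):
    H,S,V=cv2.split(cv2.cvtColor(im,cv2.COLOR_BGR2HSV))
    m=((((H<5)|(H>174))&(S>150)&(V>60))*255).astype(np.uint8); k=np.zeros_like(m); k[185:310,255:420]=m[185:310,255:420]
    p=np.vstack([c[:,0] for c in cv2.findContours(k,0,1)[0] if cv2.contourArea(c)>60])
    r=cv2.minAreaRect(np.array([ray("top",u,v,.025)[:2] for u,v in p],np.float32))
    b=cv2.boxPoints(r); b=b[np.argsort(b[:,1])]; o=b[:2].mean(0); i=b[2:].mean(0); c=(o+i)/2
    th=np.arctan2(*(i-o)); u=np.array([np.sin(.1),np.cos(.1)]); n=np.array([u[1],-u[0]]); d=c-[.580,.184]
    print("tray c",c,"size",r[1],"th",th,"outer",o,"| stand x",d@u,"lat(+x)",d@n,"yaw rel",th-.1)
E
python3 - <<'E'
from h import *
o=observe(); print(o['position'],o['force'])
im=capture("top"); tray(im); cv2.imwrite("pics/t3.png",im)
E
```

```text
[ 0.63835409  0.00208076 -0.00263723] [ 2.10949388 -0.2503872  -0.07816144]
tray c [ 0.55992186 -0.04595231] size (0.3184886872768402, 0.12959301471710205) th 0.09887732 outer [ 0.54420185 -0.20441884] | stand x -0.2308079707337516 lat(+x) 0.0029790920540805643 yaw rel -0.0011226833
```

Request:
drive_tool(deltas=[[[1.0,0,0,0,0,0],[1.5,0,0,0,0,0],[1.5,0,0.5,0,0,0],[0,0,4.5,0,0,0],[0,0,4.8,0,0,0],[0,0,4.8,0,0,0],[0,0,4.8,0,0,-1],[0,0,4.8,0,0,-1],[0,0,2,0,0,-1],[-1.4,-2.2,0,0,0,-1]]])

```text
time: 7.25
position: [0.6677, -0.0188, 0.2655]
tool_rot: [0.698, 3.054, 0.003]
force: [-0.8, 0.0, -0.9]
opening: 0.0858
gripper_force: 0.0
```

Request:
drive_tool(deltas=[[[-1.4,-2.2,0,0,0,-1],[-1.4,-2.2,0,0,0,-1],[-1.4,-2.2,0,0,0,-1],[-1.4,-2.2,0,0,0,-1],[-1.4,-2.2,0,0,0,-1],[-1.4,-2.2,0,0,0,-1],[-1.4,-2.2,0,0,0,-1],[-1.4,-2.2,0,0,0,-1],[-1.4,-2.2,0,0,0,-1],[-1.4,-2.2,0,0,0,-1]]])

```text
time: 8.25
position: [0.5241, -0.2409, 0.2591]
tool_rot: [-1.932, -2.476, 0.0]
force: [0.3, 0.0, 0.0]
opening: 0.0857
gripper_force: 0.0
```

Request:
drive_tool(deltas=[[[0,0,0,0,0,-1],[0,0,0,0,0,-1],[0,0,0,0,0,-1],[0,0,0,0,0,-1],[0,0,0,1,-0.1,0],[0,0,0,1,-0.1,0],[0,0,0,1,-0.1,0],[0,0,0,1,-0.1,0],[0,0,0,1,-0.1,0],[0,0,0,1,-0.1,0]]])

```text
time: 9.25
position: [0.5249, -0.2405, 0.2595]
tool_rot: [-2.027, -1.834, -0.55]
force: [0.2, 0.3, -0.2]
opening: 0.0855
gripper_force: 0.0
```

```bash
python3 - <<'E'
from h import *
from scipy.spatial.transform import Rotation as R
o=observe(); print(o['position'],o['force'],o['time'],o['joint_positions']); print(R.from_rotvec(o['tool_rot']).as_matrix().round(3))
c=get_calibration("wrist"); print(np.round(c['cam_to_world'],3).tolist())
np.save("wcal.npy",c['cam_to_world'])
cv2.imwrite("pics/w4.png",capture("wrist"))
im=capture("top"); tray(im)
E
```

```text
[ 0.5248645  -0.24045362  0.25954305] [ 0.24282804  0.30532305 -0.18789534] 9.25 [-0.72251243  0.10014562  1.69221289  0.42523168  1.66922506 -0.64975867]
[[ 0.086  0.995  0.05 ]
 [ 0.858 -0.099  0.503]
 [ 0.506 -0.    -0.863]]
[[0.995, -0.097, 0.022, 0.523], [-0.1, -0.97, 0.223, -0.248], [-0.0, -0.224, -0.975, 0.42], [0.0, 0.0, 0.0, 1.0]]
tray c [ 0.55953723 -0.04588307] size (0.3186096251010895, 0.12917886674404144) th 0.099545814 outer [ 0.5437053  -0.20439923] | stand x -0.23077748460897685 lat(+x) 0.002589473276330167 yaw rel -0.0004541874
```

View pics/w4.png

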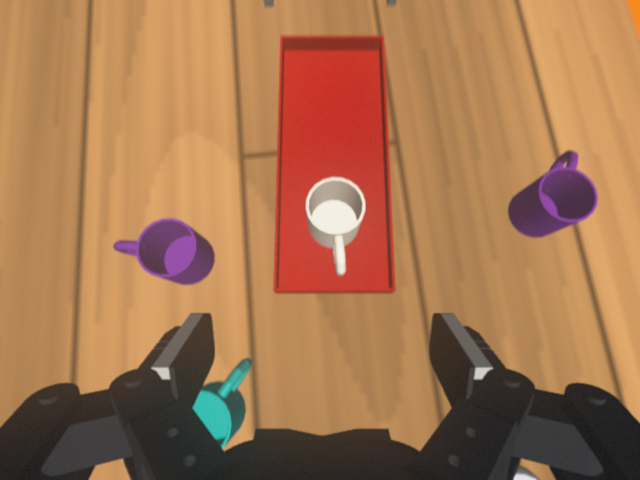

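The wrist view shows the tray square below the stand, with the two skid ends at the top at (268,4) and (392,4). The tray's far corners are about (281,37) and (384,37). The jug is upright at (335,210).

```bash
python3 - <<'E'
from h import *
c=get_calibration("wrist"); c['cam_to_world']=np.load("wcal.npy")
for n,u,v,z in(("skL",268.5,5,0.005),("skR",392,5,0.005),("fL",281,37,.025),("fR",384,37,.025),("rL",275,290,.025),("rR",394,290,.025)): print(n,ray("wrist",u,v,z,c).round(4))
im=cv2.imread("pics/w4.png")
cv2.imwrite("pics/w4c.png",cv2.resize(im[0:60,240:420],None,fx=4,fy=4,interpolation=cv2.INTER_CUBIC))
E
```

```text
skL [0.4943 0.1863 0.005 ]
skR [0.6599 0.1698 0.005 ]
fL [0.508  0.1156 0.025 ]
fR [0.6364 0.1027 0.025 ]
rL [ 0.4779 -0.1998  0.025 ]
rR [ 0.6036 -0.2123  0.025 ]
```

View pics/w4c.png

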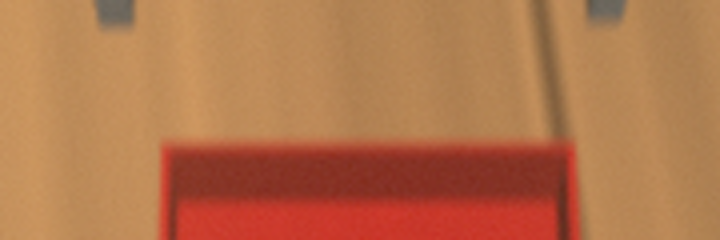

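Request:
drive_tool(deltas=[[[0.7,0,-4.5,0,0,0],[0.7,0,-4.8,0,0,0],[0,0,-4.8,0,0,0],[0,0,-4.8,0,0,0],[0,0,-3.5,0,0,0],[0,0,-2,0,0,0],[0,0,-1.2,0,0,0],[0,0,-0.5,0,0,0],[0,0,0,0,0,0]]])

```text
time: 10.25
position: [0.5395, -0.2406, -0.0007]
tool_rot: [-2.03, -1.838, -0.547]
force: [-0.5, -0.2, 0.4]
opening: 0.0852
gripper_force: 0.0
```

Request:
drive_tool(deltas=[[[0.05,0.5,0,0,0,0],[0.05,0.5,0,0,0,0],[0.04,0.4,0,0,0,0],[0.04,0.4,0,0,0,0],[0.02,0.2,0,0,0,0],[0.02,0.2,0,0,0,0],[0.02,0.2,0,0,0,0]]])

```text
time: 10.95
position: [0.5411, -0.216, -0.0017]
tool_rot: [-2.029, -1.836, -0.547]
force: [-0.6, 0.1, -1.0]
opening: 0.0853
gripper_force: 0.0
```

Request:
drive_tool(deltas=[[[0.02,0.2,0,0,0,0],[0.02,0.2,0,0,0,0],[0.02,0.2,0,0,0,0],[0.02,0.2,0,0,0,0],[0.02,0.2,0,0,0,0],[0.02,0.2,0,0,0,0],[0.02,0.2,0,0,0,0],[0.02,0.2,0,0,0,0],[0.02,0.2,0,0,0,0],[0.02,0.2,0,0,0,0]]])

```text
time: 11.95
position: [0.5431, -0.196, -0.0017]
tool_rot: [-2.029, -1.836, -0.547]
force: [-0.0, -3.0, -0.7]
opening: 0.0851
gripper_force: 1.3
```

```bash
python3 - <<'E'
from h import *
o=observe(); print(o['position'],o['force'])
cv2.imwrite("pics/w5.png",capture("wrist"))
im=capture("top"); tray(im)
E
```

```text
[ 0.54312699 -0.19602017 -0.00167139] [-2.43552261e-03 -2.97871488e+00 -6.59789761e-01]
tray c [ 0.56075287 -0.03456561] size (0.3195917308330536, 0.12935513257980347) th 0.10143068 outer [ 0.5445724  -0.19354019] | stand x -0.21939520188002112 lat(+x) 0.002669176014157501 yaw rel 0.0014306754
```

View pics/w5.png

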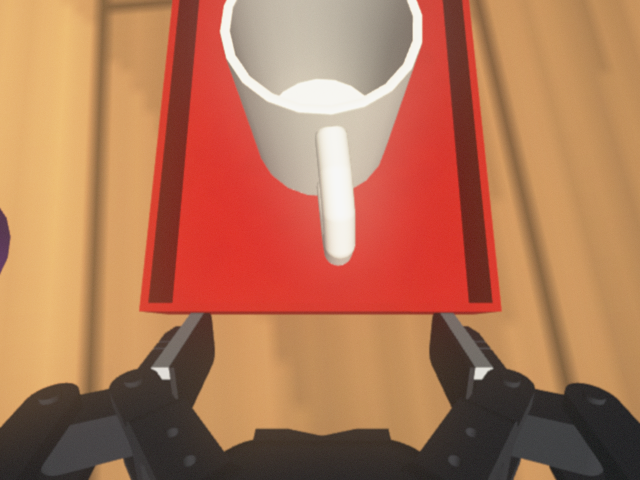

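The fingertips meet the outer end evenly on both sides at (190,312) and (450,312), and the jug is upright and clear. I continue pushing.

Request:
drive_tool(deltas=[[[0.03,0.3,0,0,0,0],[0.03,0.3,0,0,0,0],[0.03,0.3,0,0,0,0],[0.02,0.3,0,0,0,0],[0.03,0.3,0,0,0,0],[0.03,0.3,0,0,0,0],[0.02,0.3,0,0,0,0],[0.03,0.3,0,0,0,0],[0.03,0.3,0,0,0,0],[0.02,0.3,0,0,0,0]]])

```text
time: 13.05
position: [0.5458, -0.1658, -0.0017]
tool_rot: [-2.029, -1.836, -0.547]
force: [-1.7, -2.7, -1.1]
opening: 0.0855
gripper_force: 1.3
```

Request:
drive_tool(deltas=[[[0.03,0.3,0,0,0,0],[0.03,0.3,0,0,0,0],[0.03,0.3,0,0,0,0],[0.02,0.3,0,0,0,0],[0.03,0.3,0,0,0,0],[0.03,0.3,0,0,0,0],[0.02,0.3,0,0,0,0],[0.03,0.3,0,0,0,0]]])

```text
time: 13.85
position: [0.548, -0.1419, -0.0017]
tool_rot: [-2.029, -1.836, -0.547]
force: [0.4, -2.6, -1.4]
opening: 0.0853
gripper_force: 1.3
```

```bash
python3 - <<'E'
from h import *
o=observe(); print(o['position'],o['force'])
im=capture("top"); im2=capture("scene")
a=cv2.resize(im[190:300,200:420],None,fx=3,fy=3,interpolation=cv2.INTER_CUBIC)
b=cv2.resize(im2[190:290,270:490],None,fx=3,fy=3,interpolation=cv2.INTER_CUBIC)
cv2.imwrite("pics/c6.png",np.vstack([a,b])[:600])
E
```

```text
[ 0.5479791  -0.14186567 -0.00168661] [ 0.36326944 -2.64206108 -1.43677382]
```

View pics/c6.png

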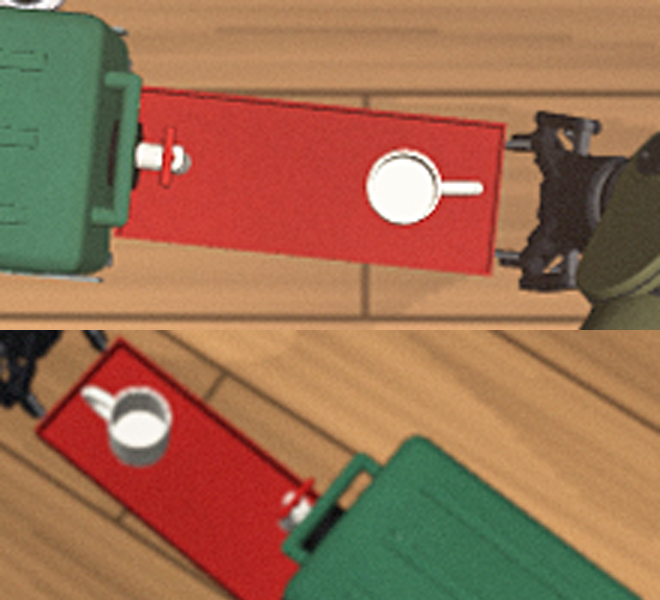

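The tray is square and aligned between the skid tips at (124,32) and (100,280), and the jug is upright. I continue.

Request:
drive_tool(deltas=[[[0.03,0.3,0,0,0,0],[0.03,0.3,0,0,0,0],[0.03,0.3,0,0,0,0],[0.02,0.3,0,0,0,0],[0.03,0.3,0,0,0,0],[0.03,0.3,0,0,0,0],[0.02,0.3,0,0,0,0],[0.03,0.3,0,0,0,0],[0.03,0.3,0,0,0,0],[0.02,0.3,0,0,0,0]]])

```text
time: 14.95
position: [0.5507, -0.1118, -0.0017]
tool_rot: [-2.029, -1.836, -0.547]
force: [-0.3, -2.9, -1.1]
opening: 0.0853
gripper_force: 1.4
```

Request:
drive_tool(deltas=[[[0.03,0.3,0,0,0,0],[0.03,0.3,0,0,0,0],[0.03,0.3,0,0,0,0],[0.02,0.3,0,0,0,0],[0.03,0.3,0,0,0,0],[0.03,0.3,0,0,0,0],[0.02,0.3,0,0,0,0],[0.03,0.3,0,0,0,0],[0.03,0.3,0,0,0,0],[0.02,0.3,0,0,0,0]]])

```text
time: 15.95
position: [0.5534, -0.0819, -0.0017]
tool_rot: [-2.029, -1.836, -0.547]
force: [0.3, -2.9, -0.0]
opening: 0.0856
gripper_force: 1.5
```

Request:
drive_tool(deltas=[[[0.03,0.3,0,0,0,0],[0.03,0.3,0,0,0,0],[0.03,0.3,0,0,0,0],[0.02,0.3,0,0,0,0],[0.03,0.3,0,0,0,0],[0.03,0.3,0,0,0,0],[0.02,0.3,0,0,0,0],[0.03,0.3,0,0,0,0],[0.03,0.3,0,0,0,0],[0.02,0.3,0,0,0,0]]])

```text
time: 16.95
position: [0.5561, -0.0519, -0.0017]
tool_rot: [-2.029, -1.836, -0.547]
force: [-0.6, -3.9, 0.2]
opening: 0.0851
gripper_force: 1.5
```

Request:
drive_tool(deltas=[[[0.03,0.3,0,0,0,0],[0.03,0.3,0,0,0,0],[0.03,0.3,0,0,0,0],[0.02,0.3,0,0,0,0],[0.03,0.3,0,0,0,0],[0.03,0.3,0,0,0,0],[0.02,0.3,0,0,0,0],[0.03,0.3,0,0,0,0],[0.03,0.3,0,0,0,0],[0.02,0.3,0,0,0,0]]])

```text
time: 17.95
position: [0.5588, -0.0218, -0.0017]
tool_rot: [-2.029, -1.836, -0.546]
force: [-0.2, -3.5, -0.7]
opening: 0.0852
gripper_force: 1.5
```

```bash
python3 - <<'E'
from h import *
o=observe(); print(o['position'],o['force'],o['joint_positions'])
im=capture("top"); im2=capture("scene")
a=cv2.resize(im[180:300,180:400],None,fx=3,fy=3,interpolation=cv2.INTER_CUBIC)
b=cv2.resize(im2[180:260,290:510],None,fx=3,fy=3,interpolation=cv2.INTER_CUBIC)
cv2.imwrite("pics/c7.png",np.vstack([a,b])[:600])
E
```

```text
[ 0.55879139 -0.02183162 -0.00169304] [-0.23015453 -3.52289907 -0.65612648] [-0.37925071  0.26739678  1.99345876  0.56880437  1.11127698 -0.59689543]
```

View pics/c7.png

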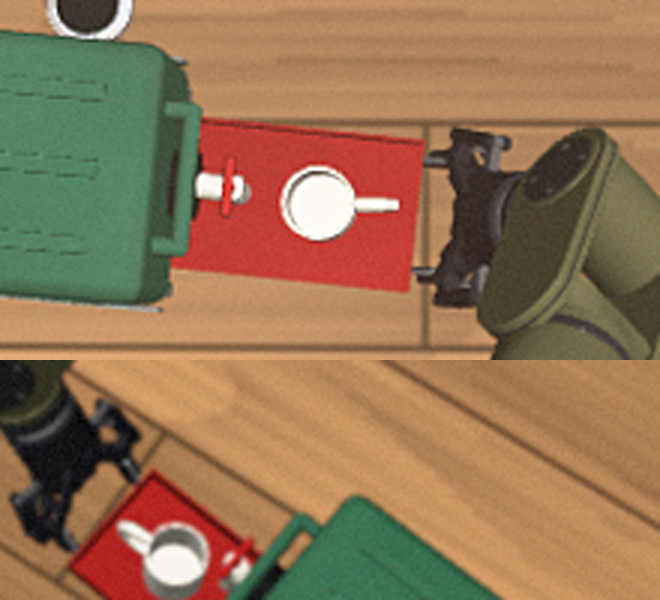

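The tray is well inside and the jug is close to the tap. Forces are steady near 3.5 N with about 6 cm to go.

Request:
drive_tool(deltas=[[[0.03,0.3,0,0,0,0],[0.03,0.3,0,0,0,0],[0.03,0.3,0,0,0,0],[0.02,0.3,0,0,0,0],[0.03,0.3,0,0,0,0],[0.03,0.3,0,0,0,0],[0.02,0.3,0,0,0,0],[0.03,0.3,0,0,0,0],[0.03,0.3,0,0,0,0],[0.02,0.3,0,0,0,0]]])

```text
time: 19.05
position: [0.5615, 0.0082, -0.0017]
tool_rot: [-2.029, -1.836, -0.546]
force: [-1.0, -4.1, 0.5]
opening: 0.0857
gripper_force: 1.5
```

Request:
drive_tool(deltas=[[[0.03,0.3,0,0,0,0],[0.02,0.25,0,0,0,0],[0.02,0.2,0,0,0,0],[0.02,0.2,0,0,0,0],[0.02,0.2,0,0,0,0],[0.01,0.15,0,0,0,0],[0.01,0.1,0,0,0,0],[0.01,0.1,0,0,0,0],[0.01,0.1,0,0,0,0]]])

```text
time: 19.95
position: [0.563, 0.0239, -0.0017]
tool_rot: [-2.029, -1.836, -0.547]
force: [-0.3, -1.8, 0.3]
opening: 0.0854
gripper_force: 1.5
```

Request:
drive_tool(deltas=[[[0.01,0.1,0,0,0,0],[0.01,0.1,0,0,0,0],[0.01,0.1,0,0,0,0],[0.01,0.1,0,0,0,0],[0.01,0.1,0,0,0,0]]])

```text
time: 20.45
position: [0.5635, 0.029, -0.0017]
tool_rot: [-2.029, -1.836, -0.547]
force: [-0.1, -2.7, -0.3]
opening: 0.0852
gripper_force: 1.5
```

```bash
python3 - <<'E'
from h import *
o=observe(); print(o['position'],o['force'])
im=capture("top"); cv2.imwrite("pics/t8.png",im)
H,S,V=cv2.split(cv2.cvtColor(im,cv2.COLOR_BGR2HSV))
m=((((H<5)|(H>174))&(S>150)&(V>60))*255).astype(np.uint8); k=np.zeros_like(m);k[190:310,240:400]=m[190:310,240:400]
c=max(cv2.findContours(k,0,1)[0],key=cv2.contourArea)
P=np.array([ray("top",u,v,.025)[:2] for u,v in c[:,0]],np.float32); r=cv2.minAreaRect(P); b=cv2.boxPoints(r); b=b[np.argsort(b[:,1])]; e=b[:2].mean(0)
u=np.array([.0998,.995]);n=np.array([.995,-.0998]); d=e-[.58,.184]; i=b[2:].mean(0)-e
print("outer",e,"x_s",d@u,"lat",d@n,"w",r[1],"th",np.arctan2(*i))
E
```

```text
[ 0.56349153  0.02896734 -0.00167477] [-0.09153225 -2.700014   -0.31721961]
outer [0.5655707  0.03110044] x_s -0.15357510807359218 lat 0.0009022349119902046 w (0.14257849752902985, 0.12864504754543304) th 0.10065691
```

Request:
drive_tool(deltas=[[[0.01,0.1,0,0,0,0],[0.01,0.1,0,0,0,0],[0.01,0.1,0,0,0,0],[0.01,0.1,0,0,0,0],[0.01,0.1,0,0,0,0],[0.01,0.1,0,0,0,0]]])

```text
time: 21.1
position: [0.5641, 0.035, -0.0017]
tool_rot: [-2.029, -1.836, -0.546]
force: [-0.3, -2.6, -0.1]
opening: 0.0853
gripper_force: 1.5
```

Request:
drive_tool(deltas=[[[0.01,0.1,0,0,0,0],[0.01,0.1,0,0,0,0],[0,0,0,0,0,0]]])

```text
time: 21.4
position: [0.5643, 0.0371, -0.0017]
tool_rot: [-2.029, -1.836, -0.547]
force: [-0.1, -1.7, 0.3]
opening: 0.0855
gripper_force: 1.1
```

Request:
drive_tool(deltas=[[[0.01,0.1,0,0,0,0],[0,0,0,0,0,0]]])

```text
time: 21.6
position: [0.5644, 0.038, -0.0017]
tool_rot: [-2.029, -1.836, -0.547]
force: [0.2, -2.4, -0.8]
opening: 0.0855
gripper_force: 1.2
```

Request:
drive_tool(deltas=[[[0.01,0.1,0,0,0,0],[0,0,0,0,0,0]]])

```text
time: 21.8
position: [0.5645, 0.039, -0.0017]
tool_rot: [-2.029, -1.836, -0.547]
force: [-0.3, -3.2, -0.7]
opening: 0.0854
gripper_force: 1.2
```

Request:
drive_tool(deltas=[[[0.01,0.1,0,0,0,0],[0,0,0,0,0,0]]])

```text
time: 22.0
position: [0.5646, 0.0398, -0.0017]
tool_rot: [-2.029, -1.837, -0.546]
force: [-0.3, -3.4, 0.3]
opening: 0.0854
gripper_force: 2.0
```

Request:
drive_tool(deltas=[[[0.01,0.1,0,0,0,0],[0,0,0,0,0,0]]])

```text
time: 22.2
position: [0.5648, 0.0399, -0.0017]
tool_rot: [-2.03, -1.838, -0.545]
force: [-1.2, -7.8, 0.2]
opening: 0.0849
gripper_force: 3.9
```

Request:
drive_tool(deltas=[[[0.01,0.1,0,0,0,0],[0,0,0,0,0,0]]])

```text
time: 22.4
position: [0.5652, 0.04, -0.0017]
tool_rot: [-2.032, -1.84, -0.545]
force: [-1.1, -10.1, 0.6]
opening: 0.0856
gripper_force: 5.7
```

The force climbs to 10 N with the tool stalled at the expected place, so the tray is home. I back off.

Request:
drive_tool(deltas=[[[-0.02,-0.2,0,0,0,0],[-0.02,-0.3,0,0,0,0],[-0.05,-0.6,0,0,0,0],[-0.1,-1.5,0,0,0,0],[-0.2,-2.0,0,0,0,0],[-0.2,-2.5,0,0,0,0],[-0.2,-2.5,1,0,0,0],[0,-2.5,2.5,0,0,0],[0,-1,4,0,0,0],[0,0,4.5,0,0,0]]])

```text
time: 23.4
position: [0.5559, -0.091, 0.1183]
tool_rot: [-2.031, -1.832, -0.545]
force: [1.1, 0.1, -0.5]
opening: 0.0857
gripper_force: 0.0
```

```bash
python3 - <<'E'
from h import *
o=observe(); print(o['position'],o['force'],o['time'])
im=capture("top")
H,S,V=cv2.split(cv2.cvtColor(im,cv2.COLOR_BGR2HSV))
m=((((H<5)|(H>174))&(S>150)&(V>60))*255).astype(np.uint8); k=np.zeros_like(m);k[190:310,240:400]=m[190:310,240:400]
c=max(cv2.findContours(k,0,1)[0],key=cv2.contourArea)
P=np.array([ray("top",u,v,.025)[:2] for u,v in c[:,0]],np.float32); r=cv2.minAreaRect(P); b=cv2.boxPoints(r); b=b[np.argsort(b[:,1])]; e=b[:2].mean(0)
u=np.array([.0998,.995]);n=np.array([.995,-.0998]); d=e-[.58,.184]
w=b[0]-b[1]; w=w if w[0]>0 else -w
print("outer",e,"x_s",d@u,"lat",d@n,"w",r[1],"th",np.arctan2(-w[1],w[0]))
a=cv2.resize(im[180:300,180:400],None,fx=3,fy=3,interpolation=cv2.INTER_CUBIC)
b=cv2.resize(capture("scene")[180:260,290:510],None,fx=3,fy=3,interpolation=cv2.INTER_CUBIC)
cv2.imwrite("pics/c9.png",np.vstack([a,b])[:600])
E
```

```text
[ 0.55588191 -0.09098446  0.11834229] [ 1.1415599   0.10245878 -0.46838395] 23.4
outer [0.56695944 0.04205939] x_s -0.14253235303902625 lat 0.001190316209268609 w (0.13143159449100494, 0.12888845801353455) th 0.10247785
```

View pics/c9.png

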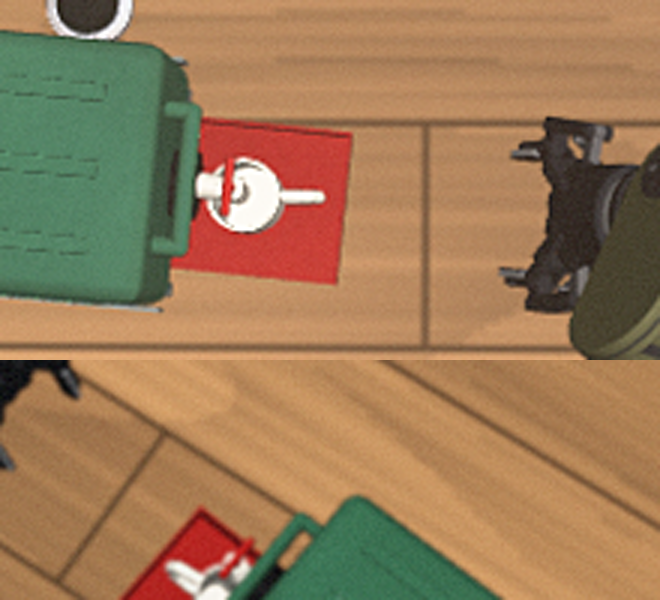

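The tray is home and square, with its outer end about 142 mm out. The jug stands under the tap at (245,195) in the crop, and the arm is clear. I hand the job in.

```bash
python3 -c "
from station import *
print(close_job())"
```

```text
the job is handed in; nothing more can be done
None
```

The job is handed in: the tray went in gently until it met the rear bar (about 10 N), sits square with the jug upright under the tap, and the arm finished clear of everything; no verdict came back.

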